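Set the engineer's square on the filed corner of a brass blank

ROBOT

A 6-joint arm with a two-finger parallel gripper is mounted at the origin on the work surface. World frame = base frame: x ahead of the robot, y to its left, z up, the work surface at z = 0. Lengths are in m, angles in rad, forces in N, time in s.
With the tool pointing down it reaches from about 0.425 to 0.95 m from the base axis. Payload 3.5 kg.
Tool frame: the origin (TCP) lies midway between the tips of the shut fingers; the grasp point (between the pads) lies ctrl.grasp_offset behind it (ctrl.grasp_offset is the distance from the TCP to the grasp point, in m); x points along the fingers, y is the direction in which the jaws open and shut, and the axes are right-handed (so a half turn about x gives the same grasp; the last joint's range is limited). The gripper opens to 85 mm and grips with 20 to 120 N. Pads are 22 mm wide; open, the fingers measure 114 mm over their backs; the gripper's body (76 mm by 85 mm) begins 54 mm behind the grasp point. The pads swing forward as they close: fully open they stand 13 mm farther back than shut.
Start: joints at [0.992, 0.286, 1.577, -0, 1.279, -0.15], TCP at [0.281, 0.614, 0.198] pointing down, gripper open.
Joint ranges: [-2.77, 2.77], [-0.9, 2.22], [0.21, 2.48], [-1.53, 4.67], [0.24, 2.81], [-2.84, 2.84]. Speed limits (rad/s): [2.79, 2.79, 3.14, 3.14, 3.14, 3.14].

INTERFACE

Orientations are given as a unit quaternion [x, y, z, w].
In Python, from plant import readout, read_camera, sign_off, ctrl gives the robot as it stands.
- The arm moves only by the tool drive_tool, never from a script. Its argument "steps" is a list of rows, each a list of 5 numbers: the shift along the tool's x, y, z in cm, then the turn about the tool's x in degrees, then the opening, from 0 (shut) to 1 (fully open). A call has 1 to 10 rows; each row shifts and turns the commanded pose from where the row before left it, along the tool's axes as they then stand; what a row does not reach is not made up. A row lasts 1/10 s, in which the tool goes at most 50 mm and 8.59 degrees, less where a joint would pass 70% of its speed; a pose out of reach is approached as far as the arm can. A call is refused whole if a number of a shift passes 5 or a number of a turn 8.59, either way. A call with a gripper value outside its range is refused whole. The fingers move at their own pace and stop on an object; "force" is the grip in N (left out, the last holds). Time passes only in rows, so rows that do not move let the fingers close. It gives the time, the measured TCP pose, the force and the opening at its end, in the units of the state.
- readout.get_state(): the state, without advancing time (a new reading comes with each control period).
- read_camera(name): name is "side" or "top" or "wrist"; returns a dict with "frame" (420x560x3 uint8, red, green, blue), "vertical_fov" (degrees; the focal length in pixels is half the picture's height over the tangent of half this angle, whatever the lens; pixels are square), "cx", "cy" (the principal point, pixels), "eye" and "orientation" of the camera in the world. Camera axes: x right, y up, looking along -z (the intrinsics and any distortion apply to the point x, -y, -z); pixel columns grow to the right and rows downward; lengths in m; the calibration is good to about 2 mm. A picture is of the moment at which its call begins. There is no depth.
- sign_off(): hands the job in, once; it reports no verdict.
The state is a dict: "time": time; "qpos": joint angles; "dq": joint speeds; "joint_efforts": joint torques, N m; "eef_pos": TCP position; "tcp_rot": TCP orientation; "contact_force": force on the tool from outside, world axes, zero at the start; "wrist_torque": the same for the moment, N m; "opening": opening from 0.0 (shut) to 1.0 (fully open).
Only numpy, scipy, OpenCV 4.12 (cv2) and the standard library are available. Lean on these libraries where they do the work, as an engineer would, in place of code of your own. Each camera call takes 0.05 s, during which the arm holds its last target. There are 200 camera calls.

TASK

The end of the brass die blank has just been filed. Pick up the engineer's square and lay it flat on the beech board at the blank's one sharp corner, its thick stock flush along the blank's long side and its blade flush against the end, so that the corner can be read for squareness. Let go and leave it there; leave the file, the doming block and the ring clamp where they lie.

Things in the scene. Friction and masses are not known exactly. Their poses are not given: they have to be found in the camera images.
- board: Fixed beech board, 190 (x) x 160 (y) x 12 mm thick, origin under its centre; axes as for blank_corner. On it, stuck down with double-sided tape, the brass blank: a plate 110 (x) x 76 (y) x 12 mm thick with upright edges, centred 12 mm along x from the board's centre. One corner, at low x and low y, is sharp; the other three are rounded to 12 mm radius. Neither moves.
- blank_corner (a point): Foot of the blank's sharp corner, on the board's top face, 12 mm above the bench. Axes: x along the blank's 110 mm long side, y along its filed 76 mm end, z up. The blank fills x 0 to 110, y 0 to 76, z 0 to 12 mm; the board reaches from x -52 to 138, y -42 to 118 mm.
- square_stock (a point): Centre of the square's stock, half-way up. Steel L lying flat on the bench, about 0.42 kg: dark stock 100 (x) x 24 (y) x 20 mm high; bright blade 22 mm wide, 2.5 thick, at right angles from one end of the stock. x: along the stock away from the blade; y: along the blade away from the stock; z up. From here the blade covers x -50 to -28, y 12 to 112 mm, 8.75 to 11.25 mm above the stock's underside.
- square_corner (a point): The square's inner corner (stock's inner face meets blade's inner edge), level with the stock's underside, 28 mm along -x and 12 mm along +y from the stock's centre; axes as for the square. Laid flush, it meets blank_corner and the axes agree. The centre of mass lies over the stock, about 5 mm from its inner face and 24 mm along x from here, so the blade stays in the air. Sliding the square on the board takes 3 to 7 N.
- stock_end (a point): The free end of the stock's inner face, half-way up the stock: 78 mm along x from square_corner, 10 mm up.
- blade_tip (a point): The free end of the blade's inner edge: 100 mm along y from square_corner, 10 mm up.
- file_mid (a point): Bystander: a flat hand file with a wooden handle, 265 mm long along its x, 26 mm high, its point towards +x, lying on the bench; point at its middle, 10 mm above the bench.
- doming_mid (a point): Bystander: a steel doming block, a 50 mm cube with round hollows in its faces; point at its centre.
- clamp_mid (a point): Bystander: a wooden ring clamp, 150 mm long along its x, 33 mm wide, 26 mm high; point at its middle, 12 mm above the bench.
Mind the look-alikes: they are no part of the job. What is meant by the part that bears square_stock is not turquoise, and is the smaller of those in its own colour.

How it is judged:
At the end, for the whole second after the job is handed in: The square lies flat on the board (height within 3 mm, tilt under 0.05 rad), its inner corner within 2 mm of the blank's sharp corner along both edges, the stock's free end within 2 mm of the long side's plane and the blade's tip within 3 mm of the filed end's plane (x of square_corner in the frame of blank_corner between -0.002 and 0.002 m and y of square_corner in the frame of blank_corner between -0.002 and 0.002 m and z of square_corner in the frame of blank_corner between -0.003 and 0.003 m and y of stock_end in the frame of blank_corner between -0.002 and 0.002 m and x of stock_end in the frame of blank_corner above 0.06 m and x of blade_tip in the frame of blank_corner between -0.003 and 0.003 m and y of blade_tip in the frame of blank_corner above 0.08 m and angle between square_corner's own z axis and vertical below 0.05 rad); the robot touches nothing.
It fails at once if the file is moved more than 25 mm from where it lay (distance of file_mid from where it was at the start of the episode above 0.025 m).
It fails at once if the doming block is moved more than 25 mm from where it lay (distance of doming_mid from where it was at the start of the episode above 0.025 m).
It fails at once if the ring clamp is moved more than 25 mm from where it lay (distance of clamp_mid from where it was at the start of the episode above 0.025 m).
It also fails if it takes over 72 s, if anything falls off the work surface, if the arm or the gripper's body presses on something with over 40 N, if the wrist force passes 120 N, or if a joint passes its speed limit or range.

## Working session

There is one attempt and no reset: what is moved stays moved. The work goes in short steps, Python scripts to look and compute and a tool call to move; the robot and the scene stay as the last step left them, time stands still between calls to the robot, and variables do not carry over. Pictures are saved under pics/ and viewed, about 8 in all and at most 12, crops included, and the job is handed in when it is done.

Besides the shell and the picture viewer there is one more tool, called after "Request:" by a JSON object that holds its "method" and its "body", one argument or row to a line. drive_tool: Moves the arm, as the interface text tells. Its arguments: {"type":"object","properties":{"steps":{"type":"array","items":{"type":"array","items":{"type":"number"}}},"force":{"type":"number"}},"required":["steps"]}

```bash
mkdir -p pics; ls; python3 - <<'E'
from plant import readout, read_camera, ctrl
import cv2, pickle
d={}
for n in ("top","side"):
    c=read_camera(n); d[n]=c
    cv2.imwrite(f"pics/{n}0.png",c["frame"][:,:,::-1])
    print(n,{k:v for k,v in c.items() if k!="frame"})
pickle.dump(d,open("v0.pkl","wb"))
print(readout.get_state(), ctrl.grasp_offset)
E
```

```text
pics
top {'vertical_fov': 55.39836184006081, 'cx': 279.27849686078736, 'cy': 214.14210583371673, 'eye': array([ 0.3439817 , -0.01263422,  1.16830842]), 'orientation': array([-0.07567508,  0.07822025,  0.70389722, -0.70191422])}
side {'vertical_fov': 47.44822983052552, 'cx': 273.5871999133038, 'cy': 215.3866259328338, 'eye': array([-0.03302974, -0.99447339,  0.87946707]), 'orientation': array([ 0.446544  , -0.11577789, -0.24770121,  0.8519613 ])}
{'time': 0.1, 'qpos': array([ 9.92008475e-01,  2.87117679e-01,  1.57804985e+00, -1.51543519e-05,
        1.27859969e+00, -1.50005577e-01]), 'dq': array([-1.06756884e-03, -2.74387692e-03, -3.51325611e-03,  7.63962880e-05,
        3.35186016e-03, -1.27863257e-03]), 'joint_efforts': array([ 5.58216307e-04, -4.07297087e+01, -2.93698847e+01, -1.35006062e-04,
        3.45230292e-03, -2.81318273e-05]), 'eef_pos': array([0.28024805, 0.61333276, 0.19684808]), 'tcp_rot': array([ 0.14971699,  0.69118749, -0.15115734,  0.69064907]), 'contact_force': array([ 0.04851432, -0.09328152, -0.53880347]), 'wrist_torque': array([-0.02938205,  0.01288194, -0.00048086]), 'opening': 0.9990806880510134} 0.0187
```

View pics/top0.png

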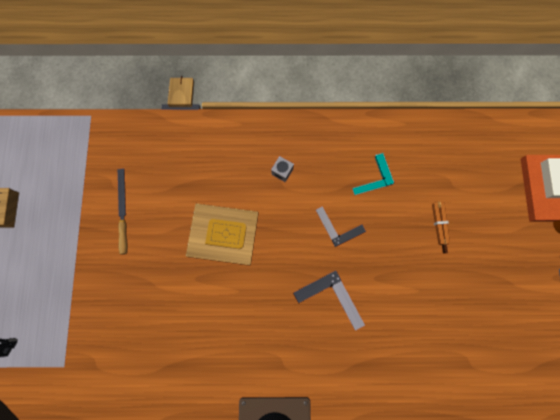

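View pics/side0.png

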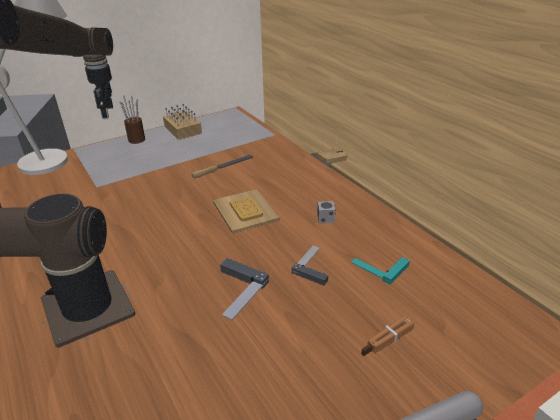

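Top view: dark smaller square at about (350,236), with its blade to (320,208). The look-alikes are the larger dark one at (335,285) and the turquoise one at (375,178). The board is at (222,234), the doming block at (282,168), the file at (122,210) and the clamp at (442,227).

```bash
cat > h.py <<'E'
import numpy as np, cv2
from scipy.spatial.transform import Rotation as R
def ray(c,uv):
    f=c["frame"].shape[0]/2/np.tan(np.radians(c["vertical_fov"])/2)
    uv=np.atleast_2d(uv).astype(float)
    K=np.array([[f,0,c["cx"]],[0,f,c["cy"]],[0,0,1]])
    D=c.get("distortion"); 
    n=cv2.undistortPoints(uv.reshape(-1,1,2),K,None if D is None else np.array(D,float)).reshape(-1,2)
    return R.from_quat(c["orientation"]).apply(np.c_[n[:,0],-n[:,1],-np.ones(len(n))])
def onplane(c,uv,z):
    d=ray(c,uv); return c["eye"]+d*((z-c["eye"][2])/d[:,2])[:,None]
def proj(c,P):
    f=c["frame"].shape[0]/2/np.tan(np.radians(c["vertical_fov"])/2)
    q=R.from_quat(c["orientation"]).inv().apply(np.atleast_2d(P)-c["eye"])
    return np.c_[c["cx"]-f*q[:,0]/q[:,2], c["cy"]+f*q[:,1]/q[:,2]]
E
python3 - <<'E'
import pickle
from h import *
c=pickle.load(open("v0.pkl","rb"))["top"]
hsv=cv2.cvtColor(c["frame"],cv2.COLOR_RGB2HSV)
print([k for k in c])
def rects(m,z,box,n):
    x0,x1,y0,y1=box; q=np.zeros_like(m); q[y0:y1,x0:x1]=m[y0:y1,x0:x1]
    cs,_=cv2.findContours(q,cv2.RETR_EXTERNAL,cv2.CHAIN_APPROX_NONE)
    for k in sorted(cs,key=cv2.contourArea)[::-1][:2]:
        if cv2.contourArea(k)<60: continue
        b=cv2.boxPoints(cv2.minAreaRect(k)); P=onplane(c,b,z)
        print(n,cv2.contourArea(k),b.round(1).tolist(),"ctr",P.mean(0).round(4)[:2],"corners",P[:,:2].round(3).tolist(),"edges",[round(float(np.linalg.norm(P[i]-P[i-1])),3) for i in range(4)])
h,s,v=[hsv[...,i] for i in range(3)]
dark=((v<85)&(s<110)).astype(np.uint8)*255
bright=((s<70)&(v>110)).astype(np.uint8)*255
rects(dark,.02,(280,380,205,260),"stock"); rects(dark,.02,(280,350,262,310),"bigstock")
rects(bright,.01,(300,345,200,245),"blade")
brass=((s>200)&(h>18)&(h<32)&(v>100)).astype(np.uint8)*255
rects(brass,.024,(195,255,210,260),"blank")
board=((h>13)&(h<32)&(v>120)&(s<250)).astype(np.uint8)*255
rects(board,.012,(180,265,198,270),"board")
x=c["frame"][195:275,175:395][:,:,::-1]
cv2.imwrite("pics/c1.png",cv2.resize(x,None,fx=3.6,fy=3.6,interpolation=cv2.INTER_CUBIC))
E
```

```text
['frame', 'vertical_fov', 'cx', 'cy', 'eye', 'orientation']
stock 188.5 [[331.6000061035156, 239.1999969482422], [361.20001220703125, 224.39999389648438], [364.3999938964844, 230.8000030517578], [334.79998779296875, 245.60000610351562]] ctr [ 0.5359 -0.2171] corners [[0.524, -0.169], [0.567, -0.257], [0.548, -0.265], [0.505, -0.177]] edges [0.021, 0.098, 0.021, 0.098]
bigstock 435.5 [[293.0, 292.0], [335.3999938964844, 270.79998779296875], [340.3999938964844, 280.79998779296875], [298.0, 302.0]] ctr [ 0.3891 -0.1227] corners [[0.374, -0.055], [0.433, -0.177], [0.404, -0.19], [0.346, -0.069]] edges [0.031, 0.135, 0.031, 0.134]
blade 199.0 [[315.6000061035156, 209.6999969482422], [321.79998779296875, 206.39999389648438], [337.5, 235.6999969482422], [331.3999938964844, 239.0]] ctr [ 0.5748 -0.1566] corners [[0.614, -0.125], [0.624, -0.144], [0.536, -0.188], [0.526, -0.169]] edges [0.098, 0.021, 0.099, 0.021]
blank 797.5 [[205.89999389648438, 243.0], [209.0, 219.10000610351562], [245.10000610351562, 223.89999389648438], [241.89999389648438, 247.8000030517578]] ctr [0.5408 0.139 ] corners [[0.513, 0.195], [0.583, 0.188], [0.569, 0.083], [0.499, 0.091]] edges [0.105, 0.07, 0.106, 0.07]
board 3550.5 [[184.39999389648438, 256.70001220703125], [191.89999389648438, 201.10000610351562], [258.70001220703125, 210.1999969482422], [251.1999969482422, 265.79998779296875]] ctr [0.544  0.1521] corners [[0.475, 0.258], [0.641, 0.243], [0.612, 0.044], [0.448, 0.064]] edges [0.195, 0.167, 0.201, 0.166]
```

View pics/c1.png

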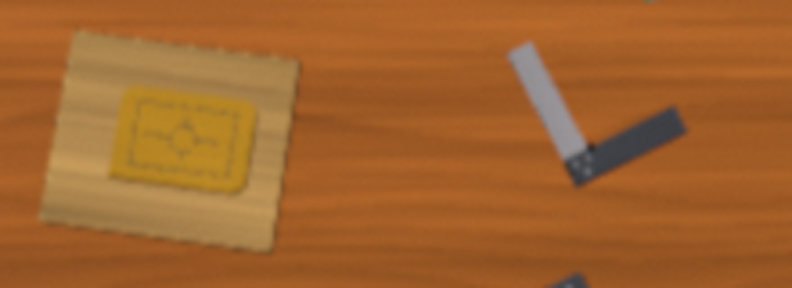

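```bash
cat >> h.py <<'E'
def tool(s):
    r=R.from_quat(s["tcp_rot"]); return np.array(s["eef_pos"]), r.as_matrix()
def plan(s,xy=None,z=None,yaw=None):
    """yaw: wanted direction (deg) of tool y; prints turn then total shift in cm in the turned frame"""
    p,M=tool(s); cur=np.degrees(np.arctan2(M[1,1],M[0,1])); t=0
    if yaw is not None:
        t=(yaw-cur+180)%360-180; M=M@R.from_euler("x",-t,degrees=True).as_matrix()
    tgt=np.array([*(xy if xy is not None else p[:2]), z if z is not None else p[2]])
    d=M.T@(tgt-p)*100
    print("cur p",p.round(4),"yaw",cur.round(2),"| turn x by",round(-t,2),"then shift cm",d.round(2),"q6",s["qpos"][5].round(2))
E
python3 - <<'E'
from plant import *
from h import *
s=readout.get_state(); p,M=tool(s); print(M.round(3))
c=read_camera("wrist"); print({k:v for k,v in c.items() if k!="frame"})
Rc=R.from_quat(c["orientation"]).as_matrix()
print("cam in tool",M.T@(c["eye"]-p),"\nview dir in tool",M.T@-Rc[:,2],"right",M.T@Rc[:,0])
for y in (26.4,-153.6): plan(s,(.536,-.217),.25,y)
for y in (-7.6,172.4): plan(s,(.51,.2),.25,y)
E
```

```text
[[-0.001  0.416  0.909]
 [-0.002  0.909 -0.416]
 [-1.    -0.002 -0.   ]]
{'vertical_fov': 60.18940707072762, 'cx': 282.4630177442047, 'cy': 212.93452172219594, 'eye': array([0.21454356, 0.64325774, 0.373425  ]), 'orientation': array([-0.12234226, -0.07795028,  0.53467671,  0.83251242])}
cam in tool [-0.17655385 -0.0004813  -0.07225301] 
view dir in tool [0.95782318 0.00096328 0.28735663] right [-1.11446551e-03  9.99999313e-01  3.62551673e-04]
cur p [0.2802 0.6133 0.1968] yaw 65.43 | turn x by 39.03 then shift cm [ -5.19 -14.02  85.75] q6 -0.15
cur p [0.2802 0.6133 0.1968] yaw 65.43 | turn x by -140.97 then shift cm [ -5.19  14.02 -85.75] q6 -0.15
cur p [0.2802 0.6133 0.1968] yaw 65.43 | turn x by 73.03 then shift cm [-5.27 28.24 37.94] q6 -0.15
cur p [0.2802 0.6133 0.1968] yaw 65.43 | turn x by -106.97 then shift cm [ -5.27 -28.24 -37.94] q6 -0.15
```

Request:
{"method": "drive_tool", "body": {
  "steps": [
    [0, 0, 0, 8.1, 1],
    [0, 0, 0, 8.1, 1],
    [0, 0, 0, 8.1, 1],
    [0, 0, 0, 8.1, 1],
    [0, 0, 0, 8.1, 1],
    [0, 0, 0, 8.1, 1],
    [0, 0, 0, 8.1, 1],
    [0, 0, 0, 8.1, 1],
    [0, 0, 0, 8.1, 1]
  ]
}}

```text
time: 1.05
eef_pos: [0.2804, 0.6136, 0.1976]
tcp_rot: [-0.533, -0.465, 0.533, -0.465]
contact_force: [-0.4, -0.5, -0.5]
opening: 1.002
```

Request:
{"method": "drive_tool", "body": {
  "steps": [
    [0, 2.8, 3.8, 0, 1],
    [0, 2.8, 3.8, 0, 1],
    [0, 2.8, 3.8, 0, 1],
    [0, 2.8, 3.8, 0, 1],
    [0, 2.8, 3.8, 0, 1],
    [0, 2.8, 3.8, 0, 1],
    [0, 2.8, 3.8, 0, 1],
    [0, 2.8, 3.8, 0, 1],
    [0, 2.8, 3.0, 0, 1],
    [0, 0, 0, 0, 1]
  ]
}}

```text
time: 2.05
eef_pos: [0.4893, 0.2462, 0.198]
tcp_rot: [-0.533, -0.464, 0.533, -0.465]
contact_force: [-0.2, 0.1, 0.3]
opening: 0.997
```

```bash
python3 - <<'E'
from plant import *
from h import *
import pickle
s=readout.get_state(); c=read_camera("wrist"); pickle.dump((s,c),open("w1.pkl","wb"))
plan(s,(.536,-.217),.2,26.4); print(s["time"])
cv2.imwrite("pics/w1.png",c["frame"][:,:,::-1])
E
```

```text
cur p [0.4893 0.2462 0.198 ] yaw -7.8 | turn x by -34.2 then shift cm [ -0.14 -16.41  43.57] q6 0.42
2.05
```

View pics/w1.png

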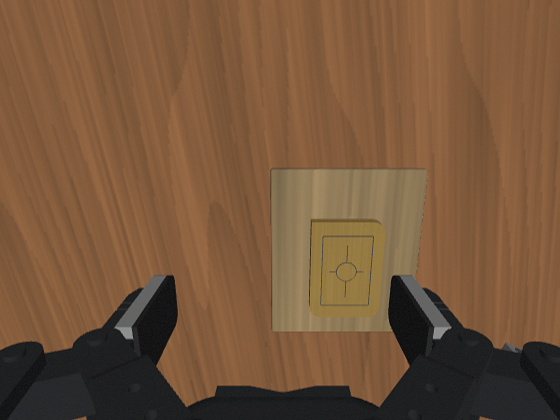

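Wrist view: blank at (311–384, 219–316), sharp corner upper left at (311,219). Image right is blank +y and image down is blank +x, so the orientation agrees with the top view.

```bash
cat >> h.py <<'E'
def edge(c,a,b,half=6,n=25,trim=.12,chan=None):
    """subpixel line near pixel segment a-b: strongest gradient along normals; returns fitted point,dir (px) and contrast"""
    from scipy.ndimage import map_coordinates as mc
    g=cv2.GaussianBlur(c["frame"].astype(float),(0,0),.8)
    g=g.mean(2) if chan is None else g[...,chan]
    a,b=np.array(a,float),np.array(b,float); d=(b-a)/np.linalg.norm(b-a); nn=np.array([-d[1],d[0]])
    t=np.arange(-half,half+.01,.25); pts=[]
    for u in np.linspace(trim,1-trim,n):
        q=a+(b-a)*u; P=q+t[:,None]*nn
        pr=mc(g,[P[:,1],P[:,0]],order=1); gr=np.abs(np.gradient(pr)); k=gr.argmax(); pts.append(P[k])
    pts=np.array(pts,np.float32); 
    vx,vy,x,y=cv2.fitLine(pts,cv2.DIST_HUBER,0,.01,.01).ravel()
    r=np.abs((pts[:,0]-x)*vy-(pts[:,1]-y)*vx); 
    return np.array([x,y]),np.array([vx,vy]),np.median(r)
def isect(l,m):
    k=np.linalg.solve(np.c_[l[1],-m[1]],m[0]-l[0]); return l[0]+k[0]*l[1]
E
python3 - <<'E'
import pickle
from h import *
s,c=pickle.load(open("w1.pkl","rb"))
hsv=cv2.cvtColor(c["frame"],cv2.COLOR_RGB2HSV)
print("rows left profile y=270:",c["frame"][270,304:320].tolist()); print("top col 345:",c["frame"][212:228,345].tolist())
print("right",c["frame"][270,376:392].tolist()); print("bot",c["frame"][308:324,345].tolist())
x=c["frame"][205:330,265:395][:,:,::-1]
cv2.imwrite("pics/c2.png",cv2.resize(x,None,fx=4.6,fy=4.6,interpolation=cv2.INTER_NEAREST))
E
```

```text
rows left profile y=270: [[149, 127, 91], [147, 126, 89], [147, 126, 90], [146, 124, 88], [146, 125, 89], [102, 85, 59], [102, 83, 45], [152, 124, 68], [147, 120, 66], [147, 121, 65], [153, 125, 68], [150, 123, 67], [151, 124, 68], [148, 121, 65], [150, 123, 67], [153, 124, 67]]
top col 345: [[150, 130, 93], [151, 129, 94], [152, 129, 94], [153, 130, 94], [152, 130, 94], [153, 131, 94], [142, 119, 83], [118, 95, 57], [110, 86, 49], [107, 85, 46], [134, 109, 60], [150, 123, 68], [148, 121, 65], [149, 122, 67], [148, 120, 65], [148, 120, 66]]
right [[150, 123, 67], [150, 122, 67], [150, 123, 66], [148, 121, 65], [151, 124, 67], [152, 124, 68], [137, 116, 79], [137, 117, 86], [137, 117, 85], [140, 119, 85], [141, 120, 87], [135, 116, 84], [130, 110, 80], [131, 111, 80], [131, 113, 81], [130, 111, 79]]
bot [[152, 125, 69], [149, 121, 66], [151, 124, 69], [150, 122, 66], [150, 122, 67], [150, 122, 67], [151, 123, 67], [150, 123, 67], [150, 123, 68], [148, 123, 82], [145, 124, 90], [146, 125, 89], [147, 125, 90], [145, 124, 89], [144, 123, 88], [147, 126, 91]]
```

View pics/c2.png

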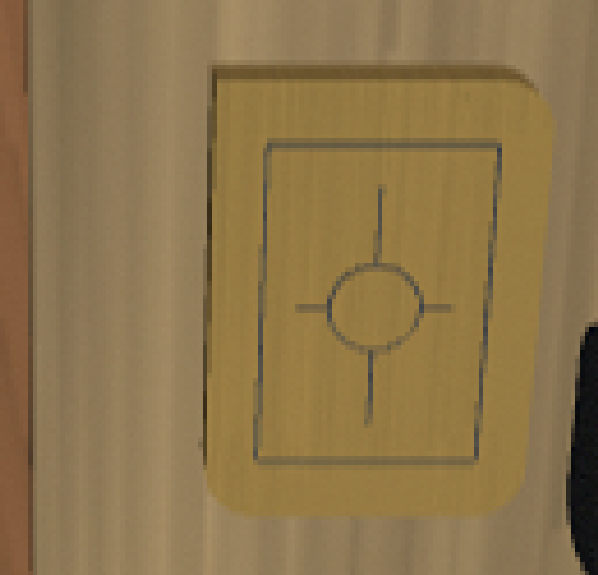

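Crop: the dark strips above and left of the brass are the walls. The top-face corner is at about (311.5,222).

```bash
sed -i 's/chan=None):/chan=None,sign=0):/; s/gr=np.abs(np.gradient(pr)); k/gr=np.gradient(pr); gr=np.abs(gr) if sign==0 else sign*gr; k/' h.py
cat > blank.py <<'E'
from h import *
def blank(c,seg):
    # seg: corner px, far end of long edge px, far end of filed end px, of the TOP face
    k,l,e=[np.array(q,float) for q in seg]
    L=edge(c,k,l,5,40,.08,0,sign=-1); T=edge(c,k,e,5,40,.08,0,sign=1)
    q=isect(L,T); P=onplane(c,np.array([q,l+0,e+0]),.024)
    A=onplane(c,np.array([L[0]-30*L[1],L[0]+30*L[1],T[0]-30*T[1],T[0]+30*T[1]]),.024)
    a=lambda d:np.degrees(np.arctan2(d[1],d[0]))
    print("corner px",q.round(2),"world",P[0].round(4),"yawX",a(A[1]-A[0]).round(2),a(A[0]-A[1]).round(2),"yawY",a(A[3]-A[2]).round(2),"res",L[2].round(2),T[2].round(2))
    return P[0]
E
python3 - <<'E'
import pickle
from blank import *
s,c=pickle.load(open("w1.pkl","rb"))
# right normal of k->l (down) is (-1,0): brass at negative t side => sign -1 ; k->e (right) normal (0,1): brass at + => +1
P=blank(c,[(311.5,222),(310,302),(375,222)])
y=np.radians(-97.7); X=np.array([np.cos(y),np.sin(y)]); Y=np.array([-X[1],X[0]])
# check: far edges
B=edge(c,(325,317),(360,317),4,20,0,2); Rr=edge(c,(384.5,240),(380,300),4,20,0,2)
for n,l in (("far x",B),("far y",Rr)):
    d=onplane(c,l[0],.024)[0][:2]-P[:2]; print(n,d@X,d@Y,l[2])
from scipy.spatial.transform import Rotation
print("foot check z=.012 proj", proj(c,[[P[0],P[1],.012]]))
E
```

```text
corner px [311.65 221.45] world [0.5139 0.2008 0.024 ] yawX 82.01 -97.99 yawY -7.6 res 0.26 0.12
far x 0.11037579558955905 0.037627764880241776 0.09834869
far y 0.05610148408540584 0.07553177539178325 0.18023737
foot check z=.012 proj [[310.76289718 217.90136032]]
```

Request:
{"method": "drive_tool", "body": {
  "steps": [
    [0, 0, 0, -8.5, 1],
    [0, 0, 0, -8.5, 1],
    [0, 0, 0, -8.5, 1],
    [0, 0, 0, -8.5, 1],
    [0, -1.7, 4.6, 0, 1],
    [0, -1.7, 4.6, 0, 1],
    [0, -1.7, 4.6, 0, 1],
    [0, -1.7, 4.6, 0, 1],
    [0, -1.7, 4.6, 0, 1],
    [0, -1.7, 4.6, 0, 1]
  ]
}}

```text
time: 3.1
eef_pos: [0.5188, -0.0428, 0.1981]
tcp_rot: [0.372, 0.602, -0.371, 0.602]
contact_force: [0.3, 0.0, 0.2]
opening: 0.997
```

Request:
{"method": "drive_tool", "body": {
  "steps": [
    [0, -1.7, 4.6, 0, 1],
    [0, -1.7, 4.0, 0, 1],
    [0, -1.6, 2.5, 0, 1],
    [0, -1.5, 0, 0, 1],
    [0, 0, 0, 0, 1]
  ]
}}

```text
time: 3.6
eef_pos: [0.5094, -0.1702, 0.1975]
tcp_rot: [0.372, 0.602, -0.372, 0.601]
contact_force: [0.3, 0.3, -0.3]
opening: 1.002
```

```bash
python3 - <<'E'
from plant import *
from h import *
import pickle
s=readout.get_state(); c=read_camera("wrist"); pickle.dump((s,c),open("w2.pkl","wb"))
plan(s,(.536,-.217),.2,26.4); print(s["time"])
cv2.imwrite("pics/w2.png",c["frame"][:,:,::-1])
E
```

```text
cur p [ 0.5094 -0.1702  0.1975] yaw 26.48 | turn x by 0.08 then shift cm [-0.26  0.3   5.38] q6 -0.97
3.6
```

View pics/w2.png

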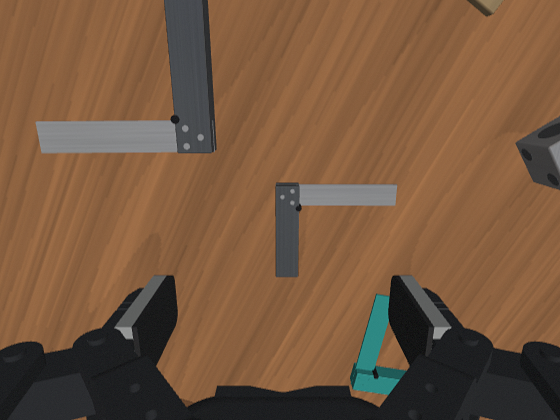

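Wrist view: target stock at (276–298, 184–276), blade to (397,195), inner corner hole at (298,207). The larger dark square at upper left and the turquoise one at (375,350) are clear of the grasp.

```bash
cat > sq.py <<'E'
from h import *
def square(c,kx,zs=.02,zb=.01125):
    """kx: px: (outer corner, free end outer, free end inner) of stock top, and blade inner-edge segment"""
    a=lambda d:np.degrees(np.arctan2(d[1],d[0]))
    O=edge(c,*kx["outer"],5,40,.1); I=edge(c,*kx["inner"],5,40,.1); F=edge(c,*kx["free"],5,20,.15); B=edge(c,*kx["blade"],5,40,.1)
    fo,fi=onplane(c,isect(O,F),zs)[0],onplane(c,isect(I,F),zs)[0]
    g=lambda l,z:(lambda q:a((q[0]-q[1]))%180)(onplane(c,np.array([l[0]-30*l[1],l[0]+30*l[1]]),z))
    print("width",np.linalg.norm(fo-fi).round(4),"yaws outer",(g(O,zs)-180).round(2),"inner",(g(I,zs)-180).round(2),"blade",g(B,zb).round(2),"res",[l[2].round(2) for l in (O,I,F,B)])
    yaw=np.radians(((g(O,zs)+g(I,zs))/2-180+g(B,zb)-90)/2)
    X=np.array([np.cos(yaw),np.sin(yaw)]);Y=np.array([-X[1],X[0]])
    m=(fo+fi)[:2]/2; cen=m-.05*X
    cb=onplane(c,B[0],zb)[0][:2]; print("blade inner edge x rel stock centre (want -.028)",((cb-cen)@X).round(4))
    corner=cen-.028*X+.012*Y
    print("yaw",np.degrees(yaw).round(2),"centre",cen.round(4),"corner",corner.round(4)); return cen,np.degrees(yaw),X,Y
E
python3 - <<'E'
import pickle
from sq import *
s,c=pickle.load(open("w2.pkl","rb"))
for r in (230,250): print(c["frame"][r,268:306].mean(1).astype(int).tolist())
print(c["frame"][268:284,287].mean(1).astype(int).tolist(), c["frame"][198:214,350].mean(1).astype(int).tolist())
cen,yaw,X,Y=square(c,dict(outer=[(276,190),(276,270)],inner=[(298.5,215),(298.5,270)],free=[(278,276.5),(296,276.5)],blade=[(305,205.5),(390,205.5)]))
plan(s,cen-.004*X,.1,yaw+90)
E
```

```text
[102, 104, 102, 100, 98, 101, 101, 79, 71, 76, 73, 70, 73, 76, 73, 73, 73, 75, 75, 74, 74, 75, 75, 73, 74, 75, 78, 77, 74, 77, 81, 99, 100, 100, 100, 96, 95, 96]
[98, 100, 104, 101, 100, 100, 99, 77, 66, 76, 73, 71, 73, 74, 72, 73, 73, 74, 74, 71, 75, 73, 71, 73, 72, 75, 75, 75, 75, 76, 78, 97, 94, 93, 92, 99, 102, 104]
[72, 71, 72, 73, 72, 72, 71, 73, 70, 84, 94, 93, 93, 97, 97, 98] [138, 139, 138, 138, 136, 140, 140, 119, 93, 95, 92, 92, 92, 93, 93, 93]
width 0.0259 yaws outer -63.92 inner -62.81 blade 26.68 res [np.float32(0.08), np.float32(0.0), np.float32(0.22), np.float32(0.17)]
blade inner edge x rel stock centre (want -.028) -0.0267
yaw -63.34 centre [ 0.538  -0.2172] corner [ 0.5362 -0.1868]
cur p [ 0.5094 -0.1702  0.1975] yaw 26.48 | turn x by -0.18 then shift cm [9.74 0.46 5.11] q6 -0.97
```

Request:
{"method": "drive_tool", "body": {
  "steps": [
    [2, 0.46, 3.1, 0, 0.5],
    [4, 0, 2.0, 0, 0.4],
    [4, 0, 0, 0, 0.4],
    [3, 0, 0, 0, 0.4],
    [1.5, 0, 0, 0, 0.4],
    [0, 0, 0, 0, 0.4],
    [0, 0, 0, 0, 0.4]
  ]
}}

```text
time: 4.35
eef_pos: [0.5386, -0.2139, 0.0545]
tcp_rot: [0.372, 0.601, -0.371, 0.602]
contact_force: [1.0, -0.2, 0.1]
opening: 0.4
```

```bash
python3 - <<'E'
from plant import *
from h import *
import pickle
s=readout.get_state(); print(s["opening"],s["time"],s["contact_force"])
yaw=-63.34; X=np.array([np.cos(np.radians(yaw)),np.sin(np.radians(yaw))])
plan(s,np.array([.538,-.2172])-.004*X,.012,yaw+90)
c=read_camera("wrist"); cv2.imwrite("pics/w3.png",c["frame"][:,:,::-1]); pickle.dump((s,c),open("w3.pkl","wb"))
E
```

```text
0.40006437267157074 4.35 [ 0.97413625 -0.18893276  0.07614149]
cur p [ 0.5386 -0.2139  0.0545] yaw 26.61 | turn x by -0.05 then shift cm [ 4.25 -0.2  -0.14] q6 -1.02
```

View pics/w3.png

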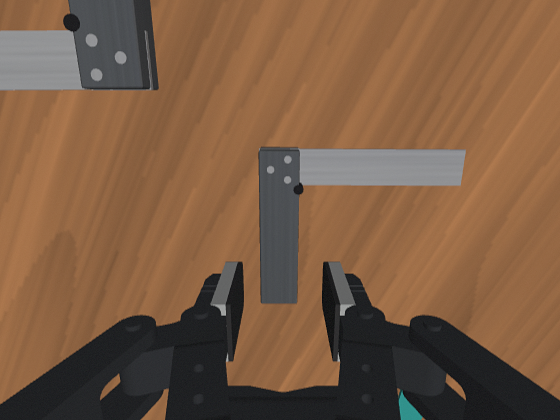

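The fingers straddle the stock (columns 260–298, between pads at 243 and 323). I'll go down and touch the bench to find the fingertip height at this opening.

Request:
{"method": "drive_tool", "body": {
  "steps": [
    [0, -0.2, -0.14, 0, 0.4],
    [2, 0, 0, 0, 0.36],
    [2, 0, 0, 0, 0.36],
    [0.8, 0, 0, 0, 0.36],
    [0.2, 0, 0, 0, 0.36],
    [0, 0, 0, 0, 0.36]
  ]
}}

```text
time: 5.0
eef_pos: [0.5355, -0.2145, 0.004]
tcp_rot: [0.372, 0.601, -0.372, 0.602]
contact_force: [-0.7, 0.2, -0.3]
opening: 0.363
```

Request:
{"method": "drive_tool", "body": {
  "steps": [
    [0.1, 0, 0, 0, 0.36],
    [0.1, 0, 0, 0, 0.36],
    [0.1, 0, 0, 0, 0.36],
    [0, 0, 0, 0, 0.36]
  ]
}}

```text
time: 5.4
eef_pos: [0.5351, -0.2141, 0.0003]
tcp_rot: [0.372, 0.601, -0.372, 0.601]
contact_force: [0.4, -0.3, -0.6]
opening: 0.361
```

Request:
{"method": "drive_tool", "body": {
  "steps": [
    [0.1, 0, 0, 0, 0.36],
    [0.1, 0, 0, 0, 0.36],
    [0, 0, 0, 0, 0.36]
  ]
}}

```text
time: 5.7
eef_pos: [0.5348, -0.214, -0.0021]
tcp_rot: [0.372, 0.602, -0.372, 0.601]
contact_force: [-0.6, -0.3, -0.5]
opening: 0.358
```

Request:
{"method": "drive_tool", "body": {
  "steps": [
    [0.1, 0, 0, 0, 0.36],
    [0, 0, 0, 0, 0.36]
  ]
}}

```text
time: 5.9
eef_pos: [0.5349, -0.214, -0.0031]
tcp_rot: [0.372, 0.601, -0.372, 0.601]
contact_force: [-0.3, 0.5, -0.9]
opening: 0.357
```

Request:
{"method": "drive_tool", "body": {
  "steps": [
    [0.1, 0, 0, 0, 0.36],
    [0, 0, 0, 0, 0.36]
  ]
}}

```text
time: 6.1
eef_pos: [0.5349, -0.2141, -0.004]
tcp_rot: [0.372, 0.601, -0.372, 0.601]
contact_force: [0.8, -0.4, -0.5]
opening: 0.356
```

Request:
{"method": "drive_tool", "body": {
  "steps": [
    [0.1, 0, 0, 0, 0.36],
    [0, 0, 0, 0, 0.36]
  ]
}}

```text
time: 6.3
eef_pos: [0.5349, -0.214, -0.005]
tcp_rot: [0.372, 0.601, -0.372, 0.601]
contact_force: [0.6, -0.9, -0.4]
opening: 0.36
```

Request:
{"method": "drive_tool", "body": {
  "steps": [
    [0.1, 0, 0, 0, 0.36],
    [0, 0, 0, 0, 0.36]
  ]
}}

```text
time: 6.5
eef_pos: [0.5349, -0.214, -0.006]
tcp_rot: [0.372, 0.601, -0.372, 0.601]
contact_force: [0.7, 0.2, -0.5]
opening: 0.358
```

Request:
{"method": "drive_tool", "body": {
  "steps": [
    [0.1, 0, 0, 0, 0.36],
    [0, 0, 0, 0, 0.36]
  ]
}}

```text
time: 6.7
eef_pos: [0.5349, -0.214, -0.007]
tcp_rot: [0.372, 0.601, -0.372, 0.601]
contact_force: [-0.2, 0.3, -0.3]
opening: 0.363
```

Request:
{"method": "drive_tool", "body": {
  "steps": [
    [0.1, 0, 0, 0, 0.36],
    [0, 0, 0, 0, 0.36]
  ]
}}

```text
time: 6.9
eef_pos: [0.5349, -0.214, -0.008]
tcp_rot: [0.372, 0.602, -0.372, 0.601]
contact_force: [0.5, -0.6, -0.5]
opening: 0.357
```

```bash
python3 - <<'E'
from plant import *
from h import *
c=read_camera("wrist"); w=c["frame"][150:400,160:420]
c2=read_camera("side"); p=proj(c2,[[.535,-.214,.0]])[0].astype(int); print(p)
v=c2["frame"][p[1]-60:p[1]+30,p[0]-60:p[0]+60]
a=cv2.resize(w,(520,500)); b=cv2.resize(v,(280,210),interpolation=cv2.INTER_CUBIC)
o=np.zeros((500,800,3),np.uint8); o[:,:520]=a; o[:210,520:]=b
cv2.imwrite("pics/w4.png",o[:,:,::-1])
E
```

```text
[308 276]
```

View pics/w4.png

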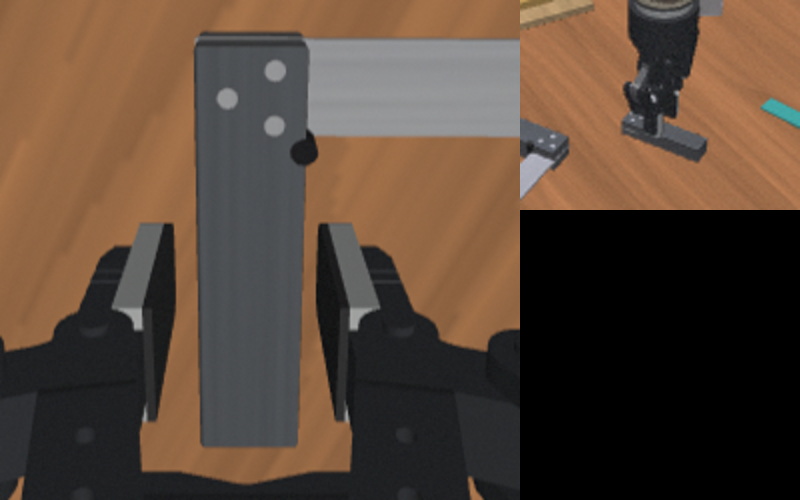

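The fingers straddle the stock evenly at the right place. They are not yet touching the bench, so I'll keep probing.

Request:
{"method": "drive_tool", "body": {
  "steps": [
    [0.1, 0, 0, 0, 0.36],
    [0, 0, 0, 0, 0.36]
  ]
}}

```text
time: 7.2
eef_pos: [0.5349, -0.214, -0.009]
tcp_rot: [0.372, 0.601, -0.372, 0.601]
contact_force: [-0.4, 0.4, -0.1]
opening: 0.36
```

Request:
{"method": "drive_tool", "body": {
  "steps": [
    [0.1, 0, 0, 0, 0.36],
    [0, 0, 0, 0, 0.36]
  ]
}}

```text
time: 7.4
eef_pos: [0.5349, -0.214, -0.0101]
tcp_rot: [0.372, 0.602, -0.372, 0.601]
contact_force: [0.1, -0.4, -0.2]
opening: 0.36
```

Request:
{"method": "drive_tool", "body": {
  "steps": [
    [0.1, 0, 0, 0, 0.36],
    [0, 0, 0, 0, 0.36]
  ]
}}

```text
time: 7.6
eef_pos: [0.5349, -0.214, -0.011]
tcp_rot: [0.372, 0.602, -0.372, 0.601]
contact_force: [1.5, 0.2, -0.4]
opening: 0.359
```

Request:
{"method": "drive_tool", "body": {
  "steps": [
    [0.1, 0, 0, 0, 0.36],
    [0.1, 0, 0, 0, 0.36],
    [0, 0, 0, 0, 0.36]
  ]
}}

```text
time: 7.9
eef_pos: [0.5348, -0.214, -0.0131]
tcp_rot: [0.372, 0.602, -0.372, 0.601]
contact_force: [-0.0, 0.0, -0.2]
opening: 0.36
```

Request:
{"method": "drive_tool", "body": {
  "steps": [
    [0.1, 0, 0, 0, 0.36],
    [0.1, 0, 0, 0, 0.36],
    [0.1, 0, 0, 0, 0.36],
    [0, 0, 0, 0, 0.36]
  ]
}}

```text
time: 8.3
eef_pos: [0.5348, -0.214, -0.0161]
tcp_rot: [0.372, 0.602, -0.372, 0.601]
contact_force: [0.7, 0.3, 0.2]
opening: 0.358
```

```bash
python3 - <<'E'
from plant import *
from h import *
s=readout.get_state(); p,M=tool(s); c=read_camera("wrist"); w=c["frame"][200:380,180:400]
c2=read_camera("side"); c3=read_camera("top")
# where do points at the axis, distance t behind the TCP, land in the side view?
o=np.zeros((600,800,3),np.uint8)
o[:360,:440]=cv2.resize(w,(440,360),interpolation=cv2.INTER_CUBIC)
q=proj(c2,p)[0].astype(int); o[:360,440:]=cv2.resize(c2["frame"][q[1]-45:q[1]+15,q[0]-30:q[0]+30],(360,360),interpolation=cv2.INTER_CUBIC)
q=proj(c3,[p[0],p[1],0])[0].astype(int); o[360:,:300]=cv2.resize(c3["frame"][q[1]-24:q[1]+24,q[0]-30:q[0]+30],(300,240),interpolation=cv2.INTER_CUBIC)
cv2.imwrite("pics/w5.png",o[:,:,::-1]); print(p,s["contact_force"],proj(c2,p))
for t in (0,.02,.04): print(t,proj(c2,p-M[:,0]*t))
E
```

```text
[ 0.53484752 -0.21399982 -0.0160961 ] [0.65295686 0.33532253 0.17831614] [[308.21903688 280.894672  ]]
0 [[308.21903688 280.894672  ]]
0.02 [[308.35322741 275.41451459]]
0.04 [[308.48983004 269.83585049]]
```

View pics/w5.png

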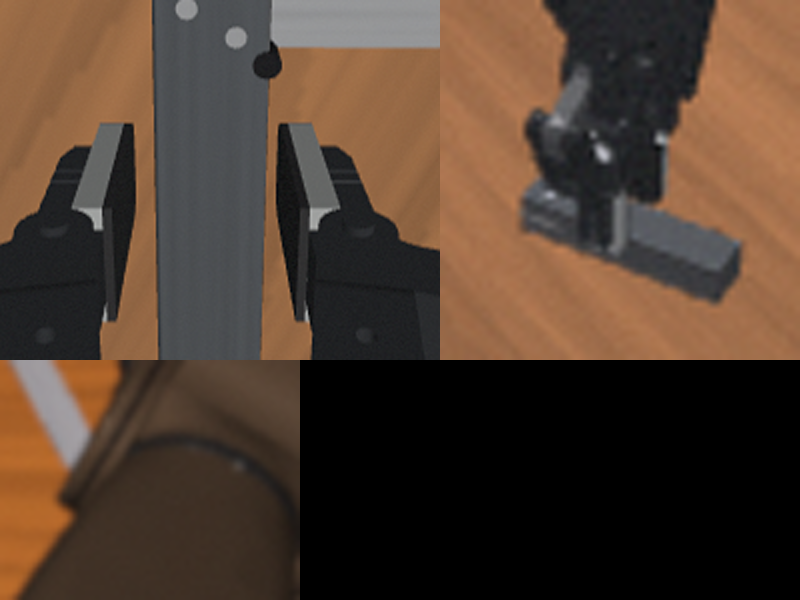

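Side view: the outer fingertip is at about px (304.7,276.3), in front of the stock's near face. I'll convert that to a height.

```bash
python3 - <<'E'
from plant import *
from h import *
s=readout.get_state(); p,M=tool(s); c2=read_camera("side"); cw=read_camera("wrist")
for yy in (-.016,-.024):
  for z in (0,.01,.02,.03):
    q=p+M[:,1]*yy+M[:,2]*.005; q[2]=z; print("side",yy,z,proj(c2,q)[0].round(1))
for z in (-.016,-.006,0,.01,.02,.03):
    for zz in (-.011,.011):
        q=p+M[:,1]*.0153+M[:,2]*zz; q[2]=z; print("wrist",z,zz,proj(cw,q)[0].round(1))
E
```

```text
side -0.016 0 [307.2 280.6]
side -0.016 0.01 [307.3 277.9]
side -0.016 0.02 [307.3 275.1]
side -0.016 0.03 [307.4 272.2]
side -0.024 0 [305.8 282.4]
side -0.024 0.01 [305.8 279.6]
side -0.024 0.02 [305.9 276.8]
side -0.024 0.03 [305.9 274. ]
wrist -0.016 -0.011 [311.3 228.3]
wrist -0.016 0.011 [310.4 267.3]
wrist -0.006 -0.011 [312.9 235. ]
wrist -0.006 0.011 [311.8 275.8]
wrist 0 -0.011 [313.9 239.3]
wrist 0 0.011 [312.8 281.4]
wrist 0.01 -0.011 [315.8 247.3]
wrist 0.01 0.011 [314.5 291.4]
wrist 0.02 -0.011 [317.9 256.3]
wrist 0.02 0.011 [316.5 302.7]
wrist 0.03 -0.011 [320.3 266.5]
wrist 0.03 0.011 [318.7 315.5]
```

Both cameras put the fingertips at z≈0.02 now, about 36 mm behind the reported TCP. That fits the lack of contact, so I'll probe on down.

Request:
{"method": "drive_tool", "body": {
  "steps": [
    [0.2, 0, 0, 0, 0.36],
    [0.2, 0, 0, 0, 0.36],
    [0.2, 0, 0, 0, 0.36],
    [0.2, 0, 0, 0, 0.36],
    [0.1, 0, 0, 0, 0.36],
    [0.1, 0, 0, 0, 0.36],
    [0, 0, 0, 0, 0.36]
  ]
}}

```text
time: 9.25
eef_pos: [0.5349, -0.2141, -0.0261]
tcp_rot: [0.372, 0.601, -0.372, 0.601]
contact_force: [-0.4, -0.2, 0.1]
opening: 0.362
```

Request:
{"method": "drive_tool", "body": {
  "steps": [
    [0.1, 0, 0, 0, 0.36],
    [0.1, 0, 0, 0, 0.36],
    [0.1, 0, 0, 0, 0.36],
    [0, 0, 0, 0, 0.36]
  ]
}}

```text
time: 9.65
eef_pos: [0.5349, -0.214, -0.029]
tcp_rot: [0.372, 0.601, -0.372, 0.601]
contact_force: [0.3, -0.1, 0.3]
opening: 0.356
```

Request:
{"method": "drive_tool", "body": {
  "steps": [
    [0.1, 0, 0, 0, 0.36],
    [0.1, 0, 0, 0, 0.36],
    [0, 0, 0, 0, 0.36]
  ]
}}

```text
time: 9.95
eef_pos: [0.5349, -0.214, -0.0311]
tcp_rot: [0.372, 0.602, -0.372, 0.601]
contact_force: [-0.1, -0.4, 0.8]
opening: 0.361
```

Request:
{"method": "drive_tool", "body": {
  "steps": [
    [0.1, 0, 0, 0, 0.36],
    [0.1, 0, 0, 0, 0.36],
    [0, 0, 0, 0, 0.36]
  ]
}}

```text
time: 10.25
eef_pos: [0.5349, -0.214, -0.0331]
tcp_rot: [0.372, 0.602, -0.372, 0.601]
contact_force: [-1.1, 0.1, 1.1]
opening: 0.355
```

Request:
{"method": "drive_tool", "body": {
  "steps": [
    [0.1, 0, 0, 0, 0.36],
    [0, 0, 0, 0, 0.36]
  ]
}}

```text
time: 10.45
eef_pos: [0.5352, -0.2142, -0.0336]
tcp_rot: [0.372, 0.601, -0.372, 0.602]
contact_force: [-0.4, -0.4, 1.4]
opening: 0.355
```

Request:
{"method": "drive_tool", "body": {
  "steps": [
    [0.1, 0, 0, 0, 0.36],
    [0, 0, 0, 0, 0.36]
  ]
}}

```text
time: 10.65
eef_pos: [0.5352, -0.2142, -0.0337]
tcp_rot: [0.372, 0.602, -0.372, 0.601]
contact_force: [-2.3, 2.0, 8.1]
opening: 0.359
```

Contact with the bench at TCP z = -0.0335, so the tips sit about 33 mm behind the reported TCP. I'll raise 16 mm so the pads grip only the stock's top 6 mm or so, which keeps them above the blank later, and close.

Request:
{"method": "drive_tool", "body": {
  "steps": [
    [-0.8, 0, 0, 0, 0.36],
    [-0.8, 0, 0, 0, 0.36],
    [0, 0, 0, 0, 0.3],
    [0, 0, 0, 0, 0.2],
    [0, 0, 0, 0, 0.1],
    [0, 0, 0, 0, 0.1],
    [0, 0, 0, 0, 0.1]
  ],
  "force": 60
}}

```text
time: 11.35
eef_pos: [0.5363, -0.2146, -0.0172]
tcp_rot: [0.372, 0.6, -0.372, 0.602]
contact_force: [-1.0, 1.1, 6.9]
opening: 0.248
```

Request:
{"method": "drive_tool", "body": {
  "steps": [
    [-0.5, 0, 0, 0, 0.1],
    [-1, 0, 0, 0, 0.1],
    [-2, 0, 0, 0, 0.1],
    [-2, 0, 0, 0, 0.1],
    [0, 0, 0, 0, 0.1]
  ]
}}

```text
time: 11.85
eef_pos: [0.5367, -0.2152, 0.0389]
tcp_rot: [0.372, 0.599, -0.372, 0.603]
contact_force: [0.3, -0.7, -4.1]
opening: 0.25
```

```bash
python3 - <<'E'
from plant import *
from h import *
import pickle
s=readout.get_state(); p,M=tool(s); c=read_camera("wrist"); c2=read_camera("side"); pickle.dump((s,c),open("w6.pkl","wb"))
print(s["opening"],s["contact_force"],s["wrist_torque"],p)
o=np.zeros((420,760,3),np.uint8); o[:,:480]=c["frame"][:,40:520]
q=proj(c2,p)[0].astype(int); o[:280,480:]=cv2.resize(c2["frame"][q[1]-45:q[1]+25,q[0]-35:q[0]+35],(280,280),interpolation=cv2.INTER_CUBIC)
cv2.imwrite("pics/w6.png",o[:,:,::-1])
E
```

```text
0.24991030403397466 [ 0.27637685 -0.70483803 -4.13619079] [-0.08086679 -0.00344246  0.0059861 ] [ 0.53674584 -0.21515213  0.03886263]
```

View pics/w6.png

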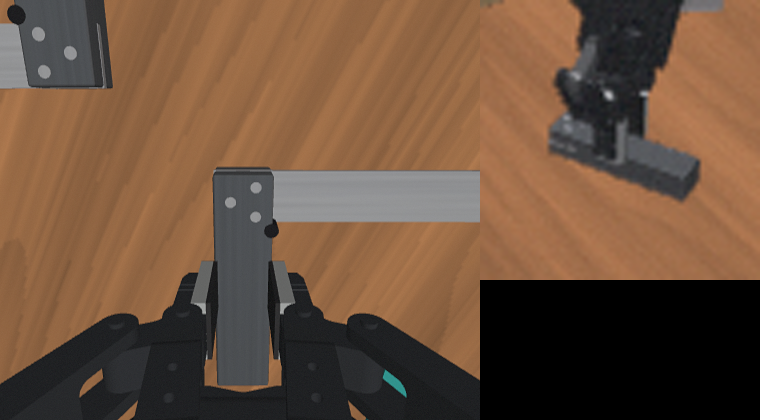

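Held: about 4.1 N of weight is on the tool, stock (213–273, 168–384) is square between the pads, blade level to the right. I'll measure the square in the tool frame and plan the carry.

```bash
cat > grip.py <<'E'
from h import *
def grip(s,c,zb_off=.0172,show=1,blade=((330,221.5),(510,221.5)),st=((253.5,180),(255,250)),si=((313,240),(313,260))):
    p,M=tool(s)
    B=edge(c,*blade,6,40,.05); O=edge(c,*st,6,30,.05); I=edge(c,*si,5,15,.05)
    def tf(l,z,k=30): 
        q=onplane(c,np.array([l[0]-k*l[1],l[0],l[0]+k*l[1]]),z); return (q-p)@M
    b=tf(B,p[2]+zb_off+.00875+.0025); o=tf(O,p[2]+zb_off+.02); i=tf(I,p[2]+zb_off+.02)
    an=lambda t:np.degrees(np.arctan2(t[2,2]-t[0,2],t[2,1]-t[0,1]))
    print("blade z_t at y=0:",(b[1,2]-b[1,1]*(b[2,2]-b[0,2])/(b[2,1]-b[0,1])).round(4),"blade angle vs tool y (z/y)",an(b).round(2),"| outer y",o[:,1].round(4),"ang",(an(o)).round(2),"| inner y",i[:,1].round(4),"res",B[2],O[2],I[2])
E
python3 - <<'E'
import pickle
from grip import *
s,c=pickle.load(open("w6.pkl","rb"))
print(c["frame"][214:230,420].mean(1).astype(int).tolist(),c["frame"][200,245:262].mean(1).astype(int).tolist(),c["frame"][245,304:322].mean(1).astype(int).tolist())
grip(s,c)
p,M=tool(s); print(M.round(3))
E
```

```text
[147, 149, 150, 150, 148, 149, 151, 137, 115, 107, 109, 110, 109, 108, 106, 107] [114, 113, 114, 116, 115, 116, 118, 119, 47, 70, 84, 82, 83, 83, 80, 79, 79] [80, 82, 81, 82, 82, 83, 81, 81, 107, 108, 110, 112, 113, 110, 110, 110, 110, 109]
blade z_t at y=0: -0.0242 blade angle vs tool y (z/y) 0.08 | outer y [-0.0114 -0.0116 -0.0119] ang 90.97 | inner y [0.0122 0.0125 0.0128] res 1.175302e-05 0.13978276 0.2637677
[[ 0.005  0.895  0.447]
 [-0.003  0.447 -0.895]
 [-1.     0.003  0.005]]
```

```bash
cat > tgt.py <<'E'
from plant import *
from h import *
YAW=-97.8; C=np.array([.5139,.2008])
X=np.array([np.cos(np.radians(YAW)),np.sin(np.radians(YAW))]); Y=np.array([-X[1],X[0]])
def go(x,y,z,s=None):
    s=s or readout.get_state(); plan(s,C+X*(x+.0242)+Y*(y-.0122),z,YAW+90); print(s["time"],s["contact_force"].round(1),s["opening"].round(3))
E
python3 -c "
from tgt import *
go(-.004,-.005,.06)"
```

```text
cur p [ 0.5346 -0.2139  0.0358] yaw 26.53 | turn x by 34.33 then shift cm [ -2.42  -9.4  -38.78] q6 -1.02Traceback (most recent call last):
  File "<string>", line 3, in <module>
    go(-.004,-.005,.06)
    ~~^^^^^^^^^^^^^^^^^
  File "tgt.py", line 6, in go
    s=s or readout.get_state(); plan(s,C+X*(x+.0242)+Y*(y-.0122),z,YAW+90); print(s["time"],s["contact_force"].round(1),s["opening"].round(3))
                                                                                                                        ^^^^^^^^^^^^^^^^^^
AttributeError: 'float' object has no attribute 'round'
```

Request:
{"method": "drive_tool", "body": {
  "steps": [
    [-1.2, 0, 0, 8.5, 0.1],
    [-1.2, 0, 0, 8.5, 0.1],
    [0, 0, 0, 8.5, 0.1],
    [0, 0, 0, 8.5, 0.1],
    [0, -0.9, -3.9, 0, 0.1],
    [0, -0.9, -3.9, 0, 0.1],
    [0, -0.9, -3.9, 0, 0.1],
    [0, -0.9, -3.9, 0, 0.1],
    [0, -0.9, -3.9, 0, 0.1],
    [0, -0.9, -3.9, 0, 0.1]
  ]
}}

```text
time: 12.95
eef_pos: [0.5098, 0.0267, 0.0582]
tcp_rot: [-0.531, -0.467, 0.532, -0.465]
contact_force: [0.3, -0.4, -3.4]
opening: 0.253
```

Request:
{"method": "drive_tool", "body": {
  "steps": [
    [0, -0.9, -3.9, 0, 0.1],
    [0, -0.9, -3.9, 0, 0.1],
    [0, -0.9, -3.9, 0, 0.1],
    [0, -0.9, -3.0, 0, 0.1],
    [0, 0, 0, 0, 0.1],
    [0, 0, 0, 0, 0.1]
  ]
}}

```text
time: 13.55
eef_pos: [0.4937, 0.1756, 0.0584]
tcp_rot: [-0.53, -0.467, 0.532, -0.466]
contact_force: [0.7, -0.5, -4.6]
opening: 0.249
```

```bash
sed -i 's/s\["opening"\].round(3)/s["opening"]/' tgt.py; python3 - <<'E'
from tgt import *
import pickle
s=readout.get_state(); c=read_camera("wrist"); pickle.dump((s,c),open("w7.pkl","wb")); go(-.004,-.005,.06,s)
cv2.imwrite("pics/w7.png",c["frame"][:,:,::-1])
E
```

```text
cur p [0.4937 0.1756 0.0584] yaw -7.35 | turn x by 0.45 then shift cm [-0.16 -0.06 -0.75] q6 0.28
13.55 [ 0.7 -0.5 -4.6] 0.24885330208712403
```

View pics/w7.png

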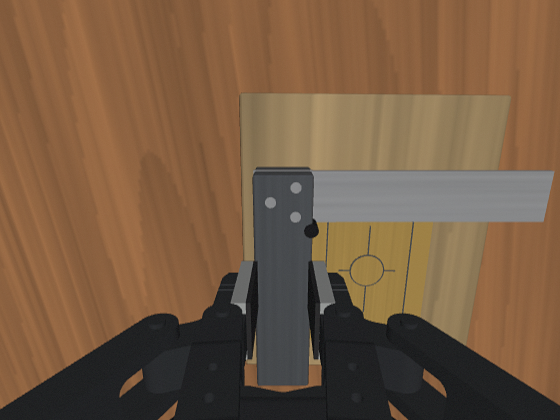

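Wrist view: the blade is over the board with its inner edge at row 221, stock on the blank's long side. The alignment is as planned, so I'll correct and go down to 5 mm above the board.

Request:
{"method": "drive_tool", "body": {
  "steps": [
    [0, 0, -0.75, 0.45, 0.1],
    [2, 0, 0, 0, 0.1],
    [2, 0, 0, 0, 0.1],
    [1, 0, 0, 0, 0.1],
    [0.6, 0, 0, 0, 0.1],
    [0, 0, 0, 0, 0.1],
    [0, 0, 0, 0, 0.1]
  ]
}}

```text
time: 14.3
eef_pos: [0.497, 0.1827, 0.0048]
tcp_rot: [0.534, 0.464, -0.533, 0.464]
contact_force: [-0.0, -0.2, -3.9]
opening: 0.248
```

```bash
python3 - <<'E'
from tgt import *
from grip import *
import pickle
s=readout.get_state(); c=read_camera("wrist"); pickle.dump((s,c),open("w8.pkl","wb")); go(-.004,-.005,-.005,s)
for z in (.0172,.0191): grip(s,c,z)
# stock's corner against the blank in the same image: filed-end line on blank top, right of stock
print(c["frame"][215:290,350].mean(1).astype(int).tolist())
print(c["frame"][215:290,350].tolist()[::6])
E
```

```text
cur p [0.497  0.1827 0.0048] yaw -7.95 | turn x by -0.15 then shift cm [ 0.98 -0.29  0.  ] q6 0.3
14.3 [-0.  -0.2 -3.9] 0.2479205289846386
blade z_t at y=0: -0.0244 blade angle vs tool y (z/y) 0.04 | outer y [-0.011  -0.0111 -0.0111] ang 90.18 | inner y [0.0131 0.013  0.0128] res 0.22858682 0.17938036 0.12456834
blade z_t at y=0: -0.025 blade angle vs tool y (z/y) 0.04 | outer y [-0.0109 -0.0109 -0.0109] ang 90.18 | inner y [0.013  0.0128 0.0127] res 0.22858682 0.17938036 0.12456834
[139, 141, 140, 141, 140, 141, 134, 105, 83, 87, 92, 110, 121, 120, 119, 119, 119, 121, 121, 120, 121, 119, 121, 120, 121, 120, 120, 121, 119, 120, 120, 121, 121, 120, 119, 119, 119, 119, 119, 122, 101, 74, 107, 120, 120, 119, 119, 120, 119, 119, 119, 118, 118, 118, 118, 119, 117, 119, 118, 117, 118, 118, 119, 119, 119, 119, 119, 117, 118, 119, 118, 120, 119, 119, 119]
[[138, 139, 140], [137, 135, 132], [160, 131, 72], [160, 131, 73], [161, 132, 72], [160, 130, 71], [159, 129, 70], [133, 112, 77], [158, 129, 70], [157, 128, 69], [157, 128, 71], [158, 129, 70], [158, 129, 71]]
```

```bash
cat > rel.py <<'E'
from tgt import *
from grip import *
import pickle,sys
def rel(s,c,zb=.0172,rows=(221.5,226),x=(335,425)):
    p,M=tool(s)
    E=edge(c,(x[0],rows[1]),(x[1],rows[1]),4,40,.02,0,sign=1); B=edge(c,(x[0],rows[0]),(x[1],rows[0]),3,40,.02,0,sign=-1)
    f=lambda l,z:(onplane(c,np.array([l[0]-30*l[1],l[0]+30*l[1]]),z)-p)@M
    e,b=f(E,.024),f(B,p[2]+zb+.01125)
    print("px rows",E[0].round(2),B[0].round(2),"res",E[2],B[2]); print("filed end z_t",e[:,2].round(4),"at y",e[:,1].round(3),"blade z_t",b[:,2].round(4),"-> gap mm",((e-b)[:,2]*1000).round(2))
if __name__=="__main__":
    s,c=pickle.load(open(sys.argv[1],"rb")); rel(s,c)
E
python3 rel.py w8.pkl
```

```text
px rows [370.03 225.35] [370.03 221.42] res 0.115243144 0.18558373
filed end z_t [-0.0195 -0.0196] at y [0.027 0.055] blade z_t [-0.0244 -0.0245] -> gap mm [4.88 4.91]
```

Request:
{"method": "drive_tool", "body": {
  "steps": [
    [0, -0.3, 0, 0, 0.1],
    [0.4, 0, 0, 0, 0.1],
    [0.3, 0, 0, 0, 0.1],
    [0, 0, 0, 0, 0.1]
  ]
}}

```text
time: 14.75
eef_pos: [0.4927, 0.1832, -0.0035]
tcp_rot: [-0.533, -0.465, 0.534, -0.464]
contact_force: [-0.3, -0.2, -3.4]
opening: 0.244
```

Request:
{"method": "drive_tool", "body": {
  "steps": [
    [0.1, 0, 0, 0, 0.1],
    [0.1, 0, 0, 0, 0.1],
    [0.1, 0, 0, 0, 0.1],
    [0, 0, 0, 0, 0.1]
  ]
}}

```text
time: 15.15
eef_pos: [0.4934, 0.1832, -0.0051]
tcp_rot: [-0.533, -0.464, 0.533, -0.464]
contact_force: [-2.7, -0.2, 2.4]
opening: 0.254
```

Touchdown at the predicted height, and the image puts the x gap at 4.9 mm. Now I'll slide the square, still gripped, towards the long side (+y).

Request:
{"method": "drive_tool", "body": {
  "steps": [
    [0, 0.1, 0, 0, 0.1],
    [0, 0.1, 0, 0, 0.1],
    [0, 0.1, 0, 0, 0.1],
    [0, 0, 0, 0, 0.1]
  ]
}}

```text
time: 15.55
eef_pos: [0.4948, 0.1832, -0.0051]
tcp_rot: [-0.532, -0.465, 0.534, -0.463]
contact_force: [-8.3, 0.7, 8.1]
opening: 0.246
```

Request:
{"method": "drive_tool", "body": {
  "steps": [
    [0, 0.1, 0, 0, 0.1],
    [0, 0, 0, 0, 0.1]
  ]
}}

```text
time: 15.75
eef_pos: [0.4958, 0.1831, -0.0051]
tcp_rot: [-0.532, -0.465, 0.534, -0.463]
contact_force: [-7.3, 0.2, 7.4]
opening: 0.251
```

Request:
{"method": "drive_tool", "body": {
  "steps": [
    [0, 0.1, 0, 0, 0.1],
    [0, 0, 0, 0, 0.1]
  ]
}}

```text
time: 15.95
eef_pos: [0.4968, 0.183, -0.0051]
tcp_rot: [-0.532, -0.465, 0.534, -0.463]
contact_force: [-7.7, 0.4, 7.3]
opening: 0.251
```

Request:
{"method": "drive_tool", "body": {
  "steps": [
    [-0.05, 0.1, 0, 0, 0.1],
    [0, 0, 0, 0, 0.1]
  ]
}}

```text
time: 16.15
eef_pos: [0.4981, 0.1828, -0.0051]
tcp_rot: [-0.533, -0.465, 0.534, -0.463]
contact_force: [-5.4, 1.5, 4.5]
opening: 0.248
```

Request:
{"method": "drive_tool", "body": {
  "steps": [
    [0, 0.1, 0, 0, 0.1],
    [0, 0, 0, 0, 0.1]
  ]
}}

```text
time: 16.35
eef_pos: [0.4981, 0.1828, -0.0051]
tcp_rot: [-0.532, -0.466, 0.535, -0.463]
contact_force: [-8.5, 0.6, 6.3]
opening: 0.253
```

Request:
{"method": "drive_tool", "body": {
  "steps": [
    [0, 0.05, 0, 0, 0.1],
    [0, 0, 0, 0, 0.1]
  ]
}}

```text
time: 16.55
eef_pos: [0.498, 0.1828, -0.0051]
tcp_rot: [-0.532, -0.466, 0.535, -0.462]
contact_force: [-9.8, 1.1, 8.0]
opening: 0.253
```

It stopped against the long side: TCP halted, force rising. Now I'll slide +x, where the gap is about 5 mm.

Request:
{"method": "drive_tool", "body": {
  "steps": [
    [0, 0, 0.1, 0, 0.1],
    [0, 0, 0.1, 0, 0.1],
    [0, 0, 0.1, 0, 0.1],
    [0, 0, 0.1, 0, 0.1],
    [0, 0, 0, 0, 0.1]
  ]
}}

```text
time: 17.05
eef_pos: [0.498, 0.1819, -0.0051]
tcp_rot: [0.534, 0.467, -0.534, 0.461]
contact_force: [-7.1, 12.2, 5.0]
opening: 0.254
```

Request:
{"method": "drive_tool", "body": {
  "steps": [
    [0, 0, 0.05, 0, 0.1],
    [0, 0, 0, 0, 0.1]
  ]
}}

```text
time: 17.25
eef_pos: [0.4979, 0.1816, -0.0051]
tcp_rot: [0.534, 0.467, -0.533, 0.461]
contact_force: [-7.3, 13.0, 4.4]
opening: 0.253
```

Request:
{"method": "drive_tool", "body": {
  "steps": [
    [0, 0, 0.05, 0, 0.1],
    [0, 0, 0, 0, 0.1]
  ]
}}

```text
time: 17.45
eef_pos: [0.4979, 0.1812, -0.0051]
tcp_rot: [0.534, 0.467, -0.533, 0.461]
contact_force: [-8.1, 13.6, 4.6]
opening: 0.248
```

Request:
{"method": "drive_tool", "body": {
  "steps": [
    [0, 0, 0.05, 0, 0.1],
    [0, 0, 0, 0, 0.1]
  ]
}}

```text
time: 17.65
eef_pos: [0.4978, 0.1807, -0.0051]
tcp_rot: [0.534, 0.467, -0.533, 0.461]
contact_force: [-7.8, 13.6, 4.8]
opening: 0.25
```

Request:
{"method": "drive_tool", "body": {
  "steps": [
    [-0.03, -0.05, 0.1, 0, 0.1],
    [0, 0, 0.05, 0, 0.1],
    [0, 0, 0, 0, 0.1]
  ]
}}

```text
time: 17.95
eef_pos: [0.4975, 0.1782, -0.0051]
tcp_rot: [0.534, 0.466, -0.533, 0.462]
contact_force: [-6.4, 10.2, 2.0]
opening: 0.245
```

```bash
python3 - <<'E'
from rel import *
s=readout.get_state(); c=read_camera("wrist"); pickle.dump((s,c),open("w9.pkl","wb")); go(0,0,-.005,s)
for a in ((225,350),(225,450)): print(c["frame"][212:235,a[1]].mean(1).astype(int).tolist())
grip(s,c); 
E
```

```text
cur p [ 0.4975  0.1782 -0.0051] yaw -8.01 | turn x by -0.21 then shift cm [-0.01  0.1  -0.04] q6 0.28
17.95 [-6.4 10.2  2. ] 0.2445803897741193
[139, 138, 137, 139, 141, 140, 140, 140, 142, 119, 86, 97, 112, 114, 114, 114, 114, 114, 115, 116, 114, 115, 117]
[136, 135, 136, 138, 139, 138, 138, 138, 132, 104, 80, 104, 117, 117, 118, 119, 118, 118, 119, 117, 118, 118, 117]
blade z_t at y=0: -0.0249 blade angle vs tool y (z/y) -0.12 | outer y [-0.0114 -0.0114 -0.0114] ang 90.15 | inner y [0.0126 0.0129 0.0133] res 0.13160455 0.22132069 0.09517236
```

Request:
{"method": "drive_tool", "body": {
  "steps": [
    [0, 0, 0.1, 0, 0.1],
    [0, 0, 0, 0, 0.1]
  ]
}}

```text
time: 18.2
eef_pos: [0.4974, 0.1777, -0.0051]
tcp_rot: [0.534, 0.466, -0.533, 0.461]
contact_force: [-6.4, 11.6, 2.0]
opening: 0.251
```

Request:
{"method": "drive_tool", "body": {
  "steps": [
    [0, 0, 0.1, 0, 0.1],
    [0, 0, 0, 0, 0.1]
  ]
}}

```text
time: 18.4
eef_pos: [0.4974, 0.1777, -0.0051]
tcp_rot: [0.535, 0.466, -0.533, 0.461]
contact_force: [-4.9, 15.3, 0.8]
opening: 0.25
```

```bash
python3 - <<'E'
from rel import *
s=readout.get_state(); c=read_camera("wrist"); pickle.dump((s,c),open("w10.pkl","wb")); go(0,0,-.005,s)
for a in (330,350,400,450): print(c["frame"][212:235,a].mean(1).astype(int).tolist())
grip(s,c); 
E
```

```text
cur p [ 0.4974  0.1777 -0.0051] yaw -8.08 | turn x by -0.28 then shift cm [-0.01  0.1  -0.1 ] q6 0.28
18.4 [-4.9 15.3  0.8] 0.2499469791783415
[139, 140, 139, 141, 140, 140, 139, 138, 139, 120, 107, 115, 116, 116, 116, 115, 115, 115, 115, 115, 116, 116, 115]
[138, 137, 138, 140, 140, 141, 138, 139, 130, 111, 107, 116, 113, 113, 113, 114, 114, 114, 116, 115, 114, 115, 115]
[138, 137, 138, 139, 140, 140, 139, 140, 125, 111, 115, 120, 121, 118, 120, 119, 118, 118, 119, 118, 119, 118, 118]
[135, 135, 139, 137, 139, 138, 137, 138, 117, 102, 113, 119, 116, 119, 118, 119, 118, 117, 118, 117, 118, 116, 118]
blade z_t at y=0: -0.0247 blade angle vs tool y (z/y) -0.39 | outer y [-0.0114 -0.0114 -0.0114] ang 90.14 | inner y [0.0128 0.0129 0.013 ] res 0.2614916 0.2183696 0.34805062
```

Flush on both sides: TCP stopped, force rose from 11.6 to 15.3 N, and the dark gap along the blade is gone. Releasing slowly, then lifting.

Request:
{"method": "drive_tool", "body": {
  "steps": [
    [0, 0, -0.05, 0, 0.28],
    [0, 0, 0, 0, 0.32],
    [0, 0, 0, 0, 0.4],
    [0, 0, 0, 0, 0.45],
    [0, 0, 0, 0, 0.5],
    [0, 0, 0, 0, 0.5]
  ]
}}

```text
time: 19.05
eef_pos: [0.4997, 0.1735, -0.0048]
tcp_rot: [0.534, 0.464, -0.533, 0.464]
contact_force: [0.2, -0.1, 0.3]
opening: 0.499
```

Request:
{"method": "drive_tool", "body": {
  "steps": [
    [-0.5, 0, 0, 0, 0.5],
    [-1, 0, 0, 0, 0.5],
    [-2, 0, 0, 0, 0.5],
    [-4, 0, 0, 0, 0.5],
    [-4, 0, -2, 0, 0.5],
    [-3, 0, -2, 0, 0.5],
    [0, 0, 0, 0, 0.5],
    [0, 0, 0, 0, 0.5]
  ]
}}

```text
time: 19.85
eef_pos: [0.5051, 0.2138, 0.1415]
tcp_rot: [0.534, 0.464, -0.532, 0.465]
contact_force: [0.8, 0.0, -0.4]
opening: 0.499
```

```bash
python3 - <<'E'
from tgt import *
import pickle
s=readout.get_state(); c=read_camera("wrist"); t=read_camera("top"); pickle.dump((s,c,t),open("w11.pkl","wb")); go(0,0,.1,s)
for n,q in dict(corner=[*C,.024],stock_end=[*(C+.078*X),.032],stock_oend=[*(C+.078*X-.024*Y),.032],ocorner=[*(C-.022*X-.024*Y),.032],blade_tip=[*(C+.1*Y),.02325],longend=[*(C+.11*X),.024],filend=[*(C+.076*Y),.024]).items(): print(n,proj(c,q)[0].round(1))
x=c["frame"][100:400,180:500][:,:,::-1]
cv2.imwrite("pics/w11.png",cv2.resize(x,(640,600),interpolation=cv2.INTER_CUBIC))
E
```

```text
cur p [0.5051 0.2138 0.1415] yaw -7.86 | turn x by -0.06 then shift cm [ 4.15 -0.19  3.59] q6 0.35
19.85 [ 0.8  0.  -0.4] 0.49927250068400275
corner [293.6 208.8]
stock_end [293.2 296. ]
stock_oend [266.1 296.1]
ocorner [264.3 185.3]
blade_tip [411.6 208.3]
longend [292.7 322.3]
filend [383.6 208.6]
```

View pics/w11.png

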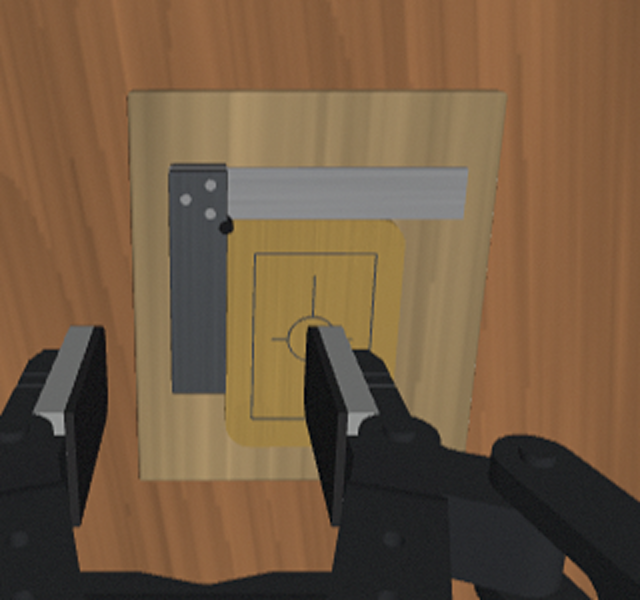

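Wrist view: the square lies flat at the sharp corner, blade along the end (row ≈209) and stock along the long side (column ≈293). I'll put numbers on the fit.

```bash
python3 - <<'E'
import pickle
from h import *
from tgt import C,X,Y
s,c,t=pickle.load(open("w11.pkl","rb"))
B=edge(c,(300,209),(405,208.5),4,50,.03,2)       # blade lower edge (blue drops)
Bx=edge(c,(385,208.5),(410,208.5),4,20,.0,2)
I=edge(c,(293.3,225),(293.3,292),4,40,.03,0)     # stock inner edge / brass
L=edge(c,(292.5,298),(292.2,312),4,14,.0,0,sign=-1) # blank long edge beyond stock
F=edge(c,(268,296.5),(290,296.5),4,15,.05)
O=edge(c,(265,195),(266,290),4,40,.05)
bl=lambda q,z:[((onplane(c,q,z)[0][:2]-C)@v*1000).round(2) for v in (X,Y)]
at=lambda l,k,v:l[0]+(v-l[0][k])/l[1][k]*l[1]
print("blade edge (z .0233) at corner/mid/tip",[bl(at(B,0,u),.02325) for u in (300,350,410)],"res",B[2],"overhang part",bl(Bx[0],.02325))
print("stock inner top (z .032) ",[bl(at(I,1,u),.032) for u in (225,260,292)],I[2])
print("long side beyond stock (z .024)",bl(L[0],.024),L[2])
print("free end (z .032)",bl(isect(F,I),.032),bl(isect(F,O),.032)," outer",[bl(at(O,1,u),.032) for u in (200,280)])
for r in (240,280,305): print(r,c["frame"][r,284:302].tolist())
E
```

```text
blade edge (z .0233) at corner/mid/tip [[np.float64(1.03), np.float64(5.48)], [np.float64(0.97), np.float64(47.84)], [np.float64(0.9), np.float64(98.69)]] res 0.06741683 overhang part [np.float64(0.83), np.float64(87.08)]
stock inner top (z .032)  [[np.float64(11.77), np.float64(-0.01)], [np.float64(43.4), np.float64(-0.5)], [np.float64(74.03), np.float64(-0.97)]] 0.17580192
long side beyond stock (z .024) [np.float64(91.76), np.float64(-0.36)] 0.14375776
free end (z .032) [np.float64(78.53), np.float64(-1.04)] [np.float64(78.07), np.float64(-24.98)]  outer [[np.float64(-9.77), np.float64(-24.88)], [np.float64(62.28), np.float64(-24.97)]]
240 [[69, 71, 74], [70, 74, 75], [71, 74, 77], [74, 77, 80], [73, 77, 79], [71, 74, 77], [73, 75, 79], [72, 76, 80], [71, 74, 79], [104, 89, 58], [155, 126, 68], [151, 124, 67], [150, 123, 67], [155, 126, 68], [156, 128, 69], [157, 129, 71], [155, 126, 68], [154, 125, 68]]
280 [[69, 73, 74], [69, 70, 74], [70, 74, 77], [73, 76, 78], [73, 76, 79], [68, 70, 74], [68, 72, 74], [70, 73, 77], [75, 75, 81], [123, 101, 54], [158, 129, 69], [153, 125, 68], [156, 128, 69], [160, 130, 72], [159, 129, 70], [158, 130, 70], [158, 130, 70], [154, 125, 68]]
305 [[161, 138, 99], [157, 134, 96], [157, 134, 96], [156, 132, 95], [153, 131, 94], [153, 130, 94], [153, 131, 94], [154, 132, 96], [120, 100, 63], [163, 133, 71], [157, 128, 69], [157, 128, 70], [160, 131, 71], [157, 129, 71], [156, 128, 70], [153, 125, 67], [153, 125, 68], [156, 127, 70]]
```

```bash
python3 -c "
from plant import *
print(sign_off())"
```

```text
the job is handed in; nothing more can be done
None
```

The square lies flat on the board at the blank's sharp corner, stock along the long side and blade along the filed end. I let go, lifted the arm clear and handed the job in at about 20 s of arm time. `sign_off` gives no verdict.

I gripped only the top few millimetres of the stock, set it down about 5 mm clear of both sides, and slid it in until each side stopped it.

**Last checks (wrist camera, blank frame, against the corner position I measured first):**
- **Stock inner face:** y runs from 0 to -1.0 mm along its length. The blank's own edge reads -0.4 mm in the same picture, so the gap is at most about 1 mm.
- **Blade inner edge:** x runs from +1.0 to +0.9 mm from corner to tip. A positive value would put the blade inside the blank, so I take it as error in my corner estimate.
- **Angles:** stock and blade show less than 1° of error.
- **Contact:** the force read about zero after I let go and again after lifting, with the gripper about 14 cm up.

**What disagreed:** the fingertips sat about 33 mm behind the reported TCP instead of at it. I found this by touching the bench and worked from the touched height.

**Not checked:** I did not measure the file, doming block or ring clamp again at the end. The arm's path stayed away from all three. I also measured no tilt or height after letting go; the square touched down at the height I expected.

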